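# Feel the round heatsink after switching on the supply

## Robot

A 7-joint arm with a two-finger parallel gripper is mounted at the origin on the work surface. World frame = base frame: x ahead of the robot, y to its left, z up, the work surface at z = 0. Lengths are in m, angles in rad, forces in N, time in s.
With the tool pointing down it reaches from about 0.4 to 0.85 m from the base axis. Payload 10.4 kg.
Tool frame: the origin (TCP) lies at the very end of the fingers, on their centre line; the grasp point (between the pads) lies 19 mm behind it; z points along the fingers, y is the line along which they close (so a half turn about z gives the same grasp; the last joint's range is limited). The gripper opens to 85 mm and grips with 20 to 120 N. Pads are 22 mm wide; open, the fingers measure 114 mm over their backs; the gripper's body (76 mm by 85 mm) begins 54 mm behind the grasp point. The pads swing forward as they close: fully open they stand 13 mm farther back than shut.
Start: joints at [1.088, 0.332, -0.065, 1.46, 0.022, 1.35, -0.088], TCP at [0.277, -0.56, 0.231] pointing down, gripper open.
Joint ranges: [-2.6, 2.6], [-0.5, 2.12], [-1.47, 1.34], [0.16, 2.42], [-1.27, 4.41], [0.06, 2.06], [-2.6, 2.6]. Speed limits (rad/s): [2.22, 2.22, 2.79, 2.79, 3.14, 3.14, 3.14].

## Interface

Orientations are given as a unit quaternion [x, y, z, w].
In Python, from workcell import * gives the robot as it stands.
- The arm moves only by the tool step_arm, never from a script. Its argument "commands" is one flat list of numbers, 7 for each row, row after row: the finger opening in mm, from 0 to 85.4, then the shift along the world's x, y, z as a fraction of full scale, then the turn, a rotation vector about the world's x, y, z as a fraction of full scale. A call has exactly 10 rows; each row is the pose to reach, as a shift and turn from the pose commanded when the call began, turning the shorter way round; what a row does not reach only later rows make up. Full scale, the value 1, is 0.6 m for a shift and pi rad for a turn. A row lasts 1/8 s, in which the tool goes at most 62.5 mm and 10.7 degrees, less where a joint would pass 70% of its speed; a pose out of reach is approached as far as the arm can. A call with a number of a shift or a turn outside -1 to 1 is refused whole. A call with a gripper value outside its range is refused whole. The fingers move at their own pace and stop on an object; "squeeze" is the grip in N (left out, the last holds). Time passes only in rows, so rows that repeat a pose let the fingers close, or fill a call up. It gives the time, the measured TCP pose, the force, the opening and the grip force at its end, in the units of the state.
- get_obs(): the state, without advancing time (a new reading comes with each control period).
- camera(name): name is "side" or "top" or "wrist"; returns the picture (384x512x3 uint8, red, green, blue); there is no depth.
- camera_params(name): a dict with "mtx" (3x3 intrinsics, pixels), "extrinsics" (4x4, takes a point from world to camera coordinates); the wrist camera has in their place "tool_from_camera" (4x4, takes a point from camera to tool coordinates, whose origin is the TCP and whose axes are the flange's). Camera axes: x right, y down, z forward; pixel columns grow to the right and rows downward; lengths in m; the calibration is good to about 2 mm. A picture is of the moment at which its call begins: read the wrist's pose just before it. camera_params takes no time and is no camera call.
- hand_in(): hands the job in; it is judged then, once.
The state is a dict: "clock": time; "joint_pos": joint angles; "joint_velocities": joint speeds; "tau": joint torques, N m; "position": TCP position; "ee_rot": TCP orientation; "ft_force": force on the tool from outside, world axes, zero at the start; "torque": the same for the moment, N m; "grip_width": opening from 0.0 (shut) to 1.0 (fully open); "grasp_force": force on a finger pad.
Only numpy, scipy, OpenCV 4.12 (cv2) and the standard library are available. Lean on these libraries where they do the work, as an engineer would, in place of code of your own. Each camera call takes 0.05 s, during which the arm holds its last target. There are 200 camera calls.

## Task

Switch on the bench supply by pressing the oblong key on its keypad right down and letting it come up again; then feel whether the repaired board gets warm: rest the fingertips lightly on top of the round heatsink for about a second, and withdraw. Use the fingertips only and do not grasp, lift or shift anything. Do not touch the other two keys or the other two boards, and leave the things lying about where they are.

Things in the scene. Friction and masses are not known exactly. Their poses are not given: they have to be found in the camera images.
- key_oblong (a joint): travel of the oblong key (the supply's output key): 0 up, 0.005 m fully down. A spring returns it; it takes about 5 N to hold it fully down, under 1 N to start it.
- key_oblong_top (a point): the oblong white key, 40 x 18 mm, long axis along the keypad's x: its origin is the centre of the key's top face, 59 mm above the table. The three white keys stand 58 mm apart in one row on the grey keypad, in any order; each rises 14 mm from the keypad's top and is sprung.
- key_round: the round white key, 26 mm across, to be left alone. Its origin lies at its foot, 12 mm below its top face.
- key_square: the square white key, 24 x 24 mm, to be left alone. Its origin lies at its foot, 12 mm below its top face.
- keypad: the bench supply's flat keypad: a grey box fixed to the table, 130 (x) x 200 (y) x 45 mm high, with a black display strip along its far (+x) long side and three white keys on its top. Origin at the centre of its underside; the row of keys runs along its y, 15 mm to -x of its centre line.
- sink_round_top (a point): centre of the flat top of the round heatsink (36 mm across, 20 mm tall, radial fins), about 40 mm above the table. The heatsink sits on a soft pad: it starts to give at about 1 N and goes down 5 mm at about 7 N, then is hard; it springs back.
- sink_round: the same round heatsink; origin at the centre of its underside, 20 mm below its top.
- module_round: small green circuit board, 56 x 56 mm, loose on the blue mat on four 6 mm brass feet, about 0.2 to 0.3 kg; origin at the centre of its underside (on the mat, 3 mm above the table), z up. It carries, at its centre, a bare-aluminium heatsink that is round, 36 mm across (the one to feel). The three boards stand in a row along the mat, about 125 mm apart, in any order and slightly turned.
- module_square: small green circuit board, 56 x 56 mm, loose on the blue mat on four 6 mm brass feet, about 0.2 to 0.3 kg; origin at the centre of its underside (on the mat, 3 mm above the table), z up. It carries, at its centre, a bare-aluminium heatsink that is square, 34 x 34 mm, top 40 mm above the table. Leave alone.
- module_oblong: small green circuit board, 56 x 56 mm, loose on the blue mat on four 6 mm brass feet, about 0.2 to 0.3 kg; origin at the centre of its underside (on the mat, 3 mm above the table), z up. It carries, at its centre, a bare-aluminium heatsink that is oblong, 46 x 20 mm, top 40 mm above the table. Leave alone.
- capacitor: loose black can capacitor standing on the mat between two boards, 16 mm across, 24 mm tall; origin under its centre.
- coil: loose copper ring coil lying on the mat between two boards, 20 mm across, 10 mm high; origin under its centre.
- screwdriver: loose screwdriver, 160 mm long, lying along the near edge of the mat.
- tweezers: loose steel tweezers, 130 mm long, 4 mm high, lying along the far edge of the mat.
- solder_reel: loose grey reel standing beyond the mat, 54 mm across, 40 mm high; origin under its centre.
- flux_bottle: loose white bottle beyond the mat, 44 mm across, 120 mm tall; origin under its centre.
- alcohol_jar: loose white jar with a steel cap beyond the mat, 64 mm across, 110 mm tall; origin under its centre.

How it is judged:
On the way, in this order (a step that is already met when the one before it is completed fails the run):
1. the oblong key is pressed right down (4 mm or more of its 5 mm) (value of joint key_oblong above 0.004 m), for 0.05 s.
2. the key is up again (value of joint key_oblong below 0.001 m), for 0.05 s.
3. the fingers rest on the round heatsink (more than 0.3 N) for at least 0.5 s (contact force between the fingers and sink_round above 0.3 N and value of joint key_oblong below 0.001 m), for 0.5 s.
At the end, for the whole second after the job is handed in: The oblong key is up; every board stands within 8 mm of where it was and level within 0.1 rad; every loose thing lies within 15 mm of where it was and what stood still stands; the round heatsink is released and its board is at rest (distance of each of module_round, module_square, module_oblong from where it was at the start of the episode below 0.008 m and angle between each of module_round, module_square, module_oblong's own z axis and vertical below 0.1 rad and distance of each of capacitor, coil, screwdriver, tweezers, solder_reel, flux_bottle, alcohol_jar from where it was at the start of the episode below 0.015 m and angle between each of capacitor, flux_bottle, alcohol_jar, solder_reel's own z axis and vertical below 0.3 rad and value of joint key_oblong below 0.001 m and contact force between the fingers and sink_round below 0.05 N and linear speed of module_round below 0.01 m/s); the robot touches nothing.
It fails at once if the round heatsink is pressed or gripped harder than 15 N (contact force between the fingers and sink_round above 15 N).
It fails at once if the round or the square key is touched (contact force between any of the arm, the fingers and key_round above 0.5 N or contact force between any of the arm, the fingers and key_square above 0.5 N).
It fails at once if the board with the square or the oblong heatsink is touched (contact force between any of the arm, the fingers and module_square above 0.5 N or contact force between any of the arm, the fingers and module_oblong above 0.5 N).
It fails at once if a board is lifted, carried, tipped or shifted by more than 8 mm (not (distance of each of module_round, module_square, module_oblong from where it was at the start of the episode below 0.008 m and angle between each of module_round, module_square, module_oblong's own z axis and vertical below 0.1 rad)).
It fails at once if a thing lying about is lifted, knocked over or moved by more than 15 mm (not (distance of each of capacitor, coil, screwdriver, tweezers, solder_reel, flux_bottle, alcohol_jar from where it was at the start of the episode below 0.015 m and angle between each of capacitor, flux_bottle, alcohol_jar, solder_reel's own z axis and vertical below 0.3 rad)).
It also fails if it takes over 38 s, if anything falls off the work surface, if the arm or the gripper's body presses on something with over 40 N, if the wrist force passes 120 N, or if a joint passes its speed limit or range.

## Working session

There is one attempt and no reset: what is moved stays moved. The work goes in short steps, Python scripts to look and compute and a tool call to move; the robot and the scene stay as the last step left them, time stands still between calls to the robot, and variables do not carry over. Pictures are saved under pics/ and viewed, at most 10 in all, crops included, and the job is handed in when it is done.

Besides the shell and the picture viewer there is one more tool, called after "Call:" as name(argument=value, ...) on one line, values as JSON. step_arm: Moves the arm, as the interface text tells. Its arguments: {"type":"object","properties":{"commands":{"type":"array","items":{"type":"number"}},"squeeze":{"type":"number"}},"required":["commands"]}

```bash
mkdir -p pics; python3 - <<'E'
from workcell import *
import cv2
o=get_obs(); print({k:o[k] for k in('clock','position','ee_rot','ft_force','grip_width')})
for n in('top','side'):
    cv2.imwrite(f'pics/{n}0.png',cv2.resize(camera(n)[:,:,::-1],None,fx=1.5625,fy=1.5625,interpolation=cv2.INTER_CUBIC)); p=camera_params(n); print(n,p)
E
```

```text
{'clock': 0.0, 'position': array([ 0.27717966, -0.55973346,  0.23048711]), 'ee_rot': array([ 9.73691667e-01,  2.27868341e-01, -1.89835452e-04, -7.21260644e-04]), 'ft_force': array([ 0.33201958, -0.41660274,  0.16473086]), 'grip_width': 1.0012064260740108}
top {'mtx': array([[467.27588745,   0.        , 253.84648045],
       [  0.        , 467.27588745, 191.85933695],
       [  0.        ,   0.        ,   1.        ]]), 'extrinsics': array([[-0.00252707, -0.9996334 , -0.02695701, -0.01635175],
       [-0.99611524,  0.0048892 , -0.08792339,  0.61609416],
       [ 0.08802295,  0.0266301 , -0.99576242,  1.18862157],
       [ 0.        ,  0.        ,  0.        ,  1.        ]])}
side {'mtx': array([[360.00171997,   0.        , 250.87500185],
       [  0.        , 360.00171997, 189.71848237],
       [  0.        ,   0.        ,   1.        ]]), 'extrinsics': array([[-0.79762893, -0.6030423 , -0.01131697,  0.44028485],
       [-0.3664113 ,  0.4993764 , -0.78508979,  0.28785196],
       [ 0.47909378, -0.62206366, -0.61927858,  0.48667958],
       [ 0.        ,  0.        ,  0.        ,  1.        ]])}
```

View pics/top0.png

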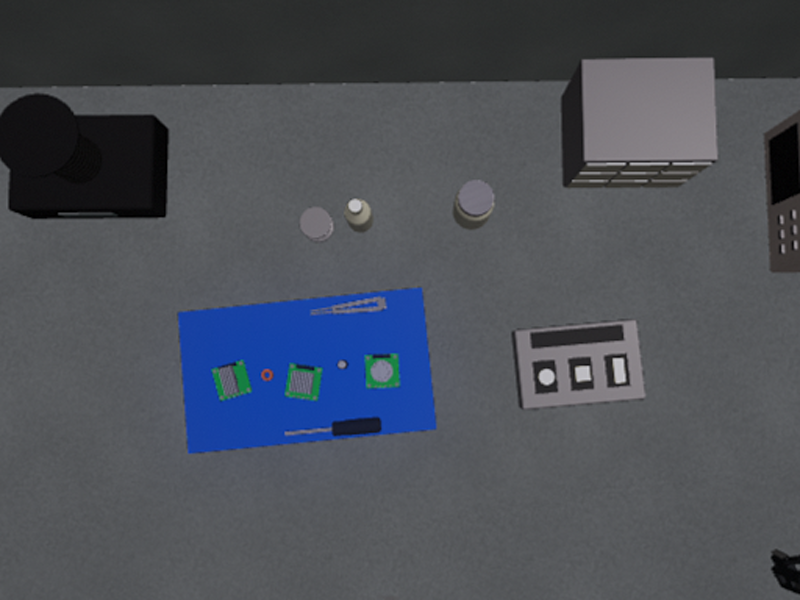

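View pics/side0.png

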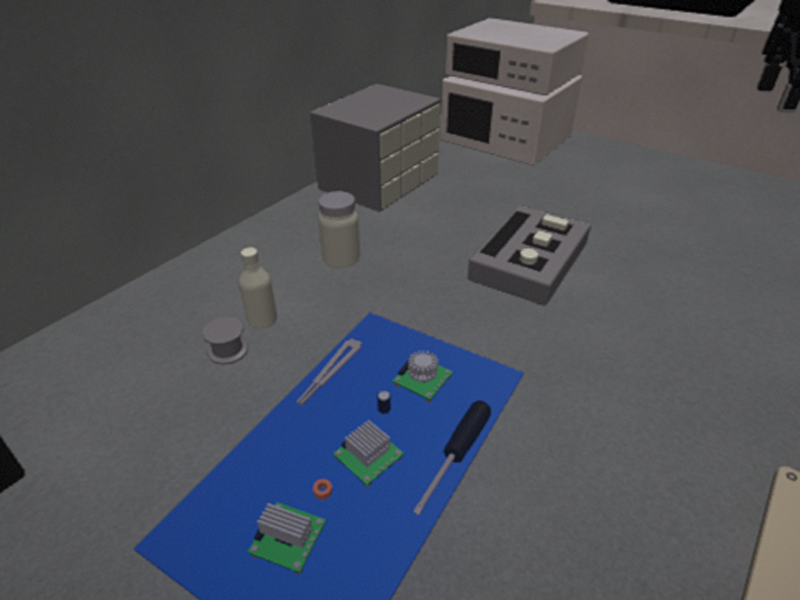

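The oblong key is the rightmost one, at about (619,370) in the top view. The round heatsink is on the right-hand board at about (382,371). I'll refine both positions by blob centroid.

```bash
cat > h.py <<'E'
import numpy as np,cv2
from workcell import *
def ray(n,uv,z):
    p=camera_params(n);E=p['extrinsics'];R,t=E[:3,:3],E[:3,3]
    c=-R.T@t; d=R.T@np.linalg.solve(p['mtx'],[uv[0],uv[1],1]); return c+d*(z-c[2])/d[2]
def proj(n,X):
    p=camera_params(n);q=p['mtx']@(p['extrinsics']@np.append(X,1))[:3]; return q[:2]/q[2]
E
python3 - <<'E'
from h import *
im=camera('top'); g=im.min(2).astype(int)
s=1.5625
def blobs(x0,x1,y0,y1,mask):
    m=np.zeros_like(mask,np.uint8); m[y0:y1,x0:x1]=mask[y0:y1,x0:x1]
    n,l,st,c=cv2.connectedComponentsWithStats(m)
    return [(st[i],c[i]) for i in range(1,n) if st[i][4]>20]
for st,c in blobs(335,408,225,255,g>150): print('key',st,c,ray('top',c,.059))
for st,c in blobs(230,260,222,252,(im[:,:,0].astype(int)>90)&(g>80)): print('sink',st,c,ray('top',c,.040))
for uv,z in (((382,371),.04),((619,370),.059)):
    print(ray('top',np.array(uv)/s,z), proj('side',ray('top',np.array(uv)/s,z))*s)
a=cv2.resize(im[215:260,228:268,::-1],None,fx=9,fy=9,interpolation=cv2.INTER_CUBIC)
b=cv2.resize(im[215:260,368:408,::-1],None,fx=9,fy=9,interpolation=cv2.INTER_CUBIC)
cv2.imwrite('pics/crop.png',np.hstack([a,b]))
E
```

```text
key [392 229   8  16  99] [395.72727273 236.38383838] [ 0.50011814 -0.37276245  0.059     ]
key [368 234  10  10  78] [372.55128205 238.48717949] [ 0.49503202 -0.31527318  0.059     ]
key [345 236  10  10  75] [349.44       240.73333333] [ 0.48958158 -0.25783023  0.059     ]
sink [237 231  14  13 147] [243.85034014 237.06802721] [0.49913639 0.00683026 0.04      ]
[0.49818756 0.00522208 0.04      ] [423.70470509 358.15503316]
[ 0.49908381 -0.37380197  0.059     ] [554.89586196 218.32113933]
```

View pics/crop.png

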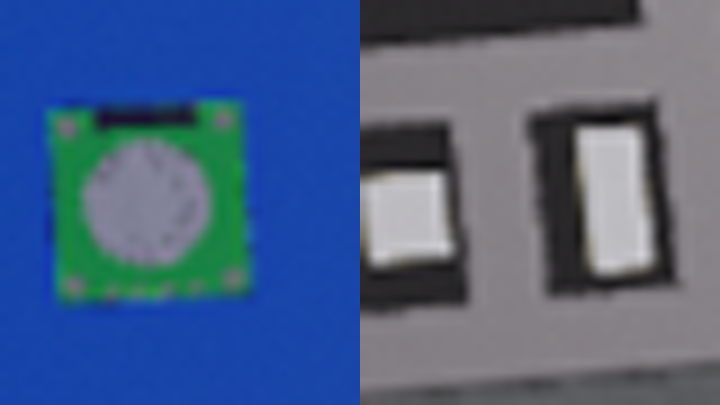

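Call:
step_arm(commands=[0,0.06,0.05,-0.01,0,0,0,0,0.13,0.11,-0.03,0,0,0,0,0.2,0.17,-0.06,0,0,0,0,0.27,0.23,-0.1,0,0,0,0,0.33,0.28,-0.15,0,0,0,0,0.37,0.312,-0.2,0,0,0,0,0.37,0.312,-0.22,0,0,0,0,0.37,0.312,-0.22,0,0,0,0,0.37,0.312,-0.22,0,0,0,0,0.37,0.312,-0.22,0,0,0], squeeze=20)

```text
clock: 1.4
position: [0.4991, -0.3741, 0.1005]
ee_rot: [0.974, 0.227, 0.0, 0.001]
ft_force: [-0.1, 0.1, 1.0]
grip_width: -0.0
grasp_force: 0.0
```

```bash
python3 - <<'E'
from h import *
o=get_obs(); print({k:o[k] for k in('clock','position','ee_rot','ft_force','grip_width')})
cv2.imwrite('pics/w1.png',camera('wrist')[:,:,::-1]); p=camera_params('wrist');T=p['tool_from_camera']
from scipy.spatial.transform import Rotation as R
Rw=R.from_quat(o['ee_rot']).as_matrix()
for X in ([.499,-.373,.059],[.494,-.315,.059]):
    q=p['mtx']@np.linalg.inv(T).dot(np.append(Rw.T@(np.array(X)-o['position']),1))[:3];print(q[:2]/q[2])
E
```

```text
{'clock': 1.4, 'position': array([ 0.4991415 , -0.37409403,  0.10047148]), 'ee_rot': array([9.73866016e-01, 2.27121523e-01, 4.40471871e-04, 7.75884825e-04]), 'ft_force': array([-0.09121265,  0.10623277,  1.01005341]), 'grip_width': -0.00031755585146688096}
[252.24660596 217.43359987]
[154.17042593 181.53335251]
```

View pics/w1.png

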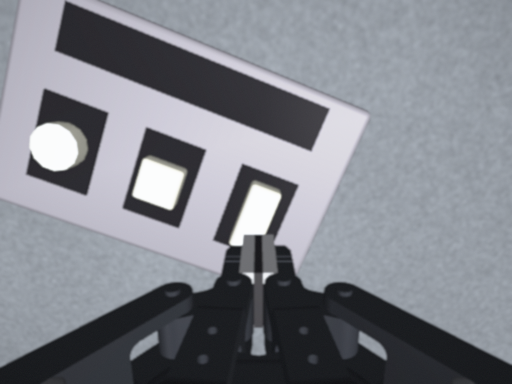

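The key sits where predicted, with its centre at about (256,216), and the fingertips are over it. Pressing now.

Call:
step_arm(commands=[0,0,0,-0.03,0,0,0,0,0,0,-0.05,0,0,0,0,0,0,-0.06,0,0,0,0,0,0,-0.066,0,0,0,0,0,0,-0.07,0,0,0,0,0,0,-0.073,0,0,0,0,0,0,-0.075,0,0,0,0,0,0,-0.075,0,0,0,0,0,0,-0.075,0,0,0,0,0,0,-0.075,0,0,0])

```text
clock: 2.7
position: [0.4995, -0.3728, 0.0545]
ee_rot: [0.974, 0.228, 0.0, 0.0]
ft_force: [-1.6, 1.1, 4.3]
grip_width: -0.002
grasp_force: 2.4
```

Call:
step_arm(commands=[0,0,0,-0.001,0,0,0,0,0,0,-0.002,0,0,0,0,0,0,-0.003,0,0,0,0,0,0,-0.003,0,0,0,0,0,0,-0.003,0,0,0,0,0,0,-0.003,0,0,0,0,0,0,-0.003,0,0,0,0,0,0,-0.003,0,0,0,0,0,0,-0.003,0,0,0,0,0,0,-0.003,0,0,0])

```text
clock: 3.95
position: [0.4995, -0.3729, 0.0538]
ee_rot: [0.974, 0.228, 0.0, 0.0]
ft_force: [-7.4, 3.6, 16.9]
grip_width: -0.002
grasp_force: 8.0
```

The key is at its stop (17 N). Withdrawing and moving over to the heatsink.

Call:
step_arm(commands=[0,0,0,0.03,0,0,0,0,0,0,0.1,0,0,0,0,0,0,0.16,0,0,0,0,0,0.08,0.16,0,0,0,0,0,0.17,0.16,0,0,0,0,0,0.26,0.16,0,0,0,0,0,0.35,0.16,0,0,0,0,0,0.44,0.16,0,0,0,0,0,0.53,0.16,0,0,0,0,-0.002,0.6,0.16,0,0,0])

```text
clock: 5.2
position: [0.4984, -0.0106, 0.1492]
ee_rot: [0.974, 0.229, 0.001, 0.0]
ft_force: [0.3, 0.9, -0.7]
grip_width: 0.002
grasp_force: 0.0
```

Call:
step_arm(commands=[0,0,0.015,0,0,0,0,0,0,0.03,-0.01,0,0,0,0,0,0.032,-0.04,0,0,0,0,0,0.032,-0.07,0,0,0,0,0,0.032,-0.1,0,0,0,0,0,0.032,-0.11,0,0,0,0,0,0.032,-0.115,0,0,0,0,0,0.032,-0.115,0,0,0,0,0,0.032,-0.115,0,0,0,0,0,0.032,-0.115,0,0,0])

```text
clock: 6.45
position: [0.4984, 0.0063, 0.0799]
ee_rot: [0.974, 0.228, 0.0, 0.0]
ft_force: [-0.1, -0.5, -0.7]
grip_width: -0.003
grasp_force: 0.0
```

```bash
python3 - <<'E'
from h import *
o=get_obs(); print({k:o[k] for k in('clock','position','ee_rot','ft_force','grip_width')})
w=camera('wrist')[:,:,::-1]; s=cv2.resize(camera('side')[190:270,220:320,::-1],None,fx=4,fy=4,interpolation=cv2.INTER_CUBIC)
c=np.zeros((384,912,3),np.uint8); c[:,:512]=w; c[:320,512:]=s
cv2.imwrite('pics/w2.png',cv2.resize(c,(800,337)))
p=camera_params('wrist');T=p['tool_from_camera']
from scipy.spatial.transform import Rotation as R
Rw=R.from_quat(o['ee_rot']).as_matrix()
X=[.4985,.006,.04]
q=p['mtx']@np.linalg.inv(T).dot(np.append(Rw.T@(np.array(X)-o['position']),1))[:3];print(q[:2]/q[2]*800/912)
E
```

```text
{'clock': 6.45, 'position': array([0.49843658, 0.00628897, 0.07992343]), 'ee_rot': array([9.73688781e-01, 2.27881547e-01, 3.60099036e-04, 1.67804102e-04]), 'ft_force': array([-0.09900836, -0.51048319, -0.6762668 ]), 'grip_width': -0.0029477200793856105}
[223.37508376 192.19365664]
```

View pics/w2.png

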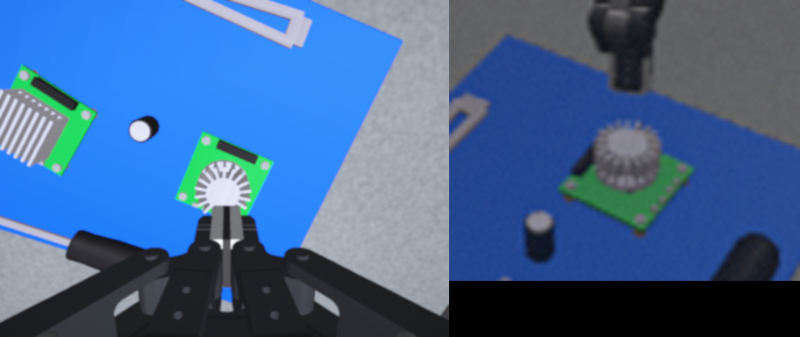

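The heatsink centre is at about (223,188), against a prediction of (223,192), so the fingers are well aligned. Descending gently to about 2 mm of pad deflection.

Call:
step_arm(commands=[0,0,0,-0.02,0,0,0,0,0,0,-0.04,0,0,0,0,0,0,-0.055,0,0,0,0,0,0,-0.062,0,0,0,0,0,0,-0.065,0,0,0,0,0,0,-0.067,0,0,0,0,0,0,-0.069,0,0,0,0,0,0,-0.07,0,0,0,0,0,0,-0.07,0,0,0,0,0,0,-0.07,0,0,0])

```text
clock: 7.8
position: [0.4983, 0.0063, 0.0377]
ee_rot: [0.974, 0.228, 0.0, 0.0]
ft_force: [-0.9, -0.1, 3.2]
grip_width: 0.002
grasp_force: 1.6
```

Call:
step_arm(commands=[0,0,0,0,0,0,0,0,0,0,0,0,0,0,0,0,0,0,0,0,0,0,0,0,0,0,0,0,0,0,0,0,0,0,0,0,0,0,0,0,0,0,0,0,0,0,0,0,0,0,0,0,0,0,0,0,0,0,0,0.003,0,0,0,0,0,0,0.01,0,0,0])

```text
clock: 9.05
position: [0.4975, 0.0062, 0.0433]
ee_rot: [0.974, 0.228, -0.001, -0.0]
ft_force: [0.5, -0.6, 0.0]
grip_width: 0.002
grasp_force: 0.0
```

Call:
step_arm(commands=[0,0,0,0.02,0,0,0,0,0,0,0.06,0,0,0,0,0,0,0.12,0,0,0,0,0,0,0.18,0,0,0,0,0,0,0.2,0,0,0,0,0,0,0.2,0,0,0,0,0,0,0.2,0,0,0,0,0,0,0.2,0,0,0,0,0,0,0.2,0,0,0,0,0,0,0.2,0,0,0])

```text
clock: 10.3
position: [0.498, 0.0063, 0.1632]
ee_rot: [0.974, 0.228, -0.0, -0.0]
ft_force: [-0.5, 0.5, 0.2]
grip_width: -0.001
grasp_force: 0.0
```

```bash
python3 - <<'E'
from h import *
o=get_obs(); print(o['clock'],o['position'],o['ft_force']); print(hand_in())
E
```

```text
10.3 [0.49804562 0.00630224 0.16322903] [-0.4599822   0.48925455  0.2126743 ]
the job is handed in; nothing more can be done
None
```

I pressed the oblong key to its stop and let it up, rested the fingertips on the round heatsink at about 3 N for about 1 s, then withdrew and handed the job in at 10.3 s; no verdict came back.

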